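# Make up two sampling kits on the laboratory bench

### The arm

A 6-joint arm with a two-finger parallel gripper is mounted at the origin on the work surface. World frame = base frame: x ahead of the robot, y to its left, z up, the work surface at z = 0. Lengths are in m, angles in degrees, forces in N, time in s.
With the tool pointing down it reaches from about 0.25 to 0.725 m from the base axis. Payload 9.7 kg.
Tool frame: the origin (TCP) lies at the very end of the fingers, on their centre line; the grasp point (between the pads) lies grasp_offset behind it (grasp_offset is the distance from the TCP to the grasp point, in m); z points along the fingers, y is the line along which they close (so a half turn about z gives the same grasp; the last joint's range is limited). The gripper opens to 85 mm and grips with 20 to 120 N. Pads are 22 mm wide; open, the fingers measure 114 mm over their backs; the gripper's body (76 mm by 85 mm) begins 54 mm behind the grasp point. The pads swing forward as they close: fully open they stand 13 mm farther back than shut.
Start: joints at [71.849, 4.979, 10.078, 95.1, 0, 90], TCP at [0.171, 0.523, 0.231] pointing down, gripper open.
Joint ranges: [-179.16, 179.16], [-48.56, 103.87], [-65.8, 70.77], [-126.05, 130.52], [-82.76, 87.17], [-180, 180]. Speed limits (degrees/s): [127.2, 127.2, 147.25, 180, 180, 180].

### API

Orientations are given as [roll, pitch, yaw] about the fixed x, y, z axes, in that order (R = Rz(yaw) Ry(pitch) Rx(roll)).
In Python, from workcell import get_obs, camera, calibration, job_done, recognise, cut_out, mark_of, grasp_offset gives the robot as it stands.
- The arm moves only by the tool servo_tool, never from a script. Its argument "moves" is a list of rows, each a list of 3 entries, a list of its own where there are three numbers: the turn, a rotation vector about the tool's x, y, z in degrees, then the shift along the tool's x, y, z in m, then the opening in per cent of the stroke, from 0 (shut) to 100 (fully open). In form: [[[ax, ay, az], [x, y, z], claw], ...]. A call has 1 to 12 rows; each row shifts and turns the commanded pose from where the row before left it, along the tool's axes as they then stand; what a row does not reach is not made up. A row lasts 1/10 s, in which the tool goes at most 50 mm and 8.59 degrees, less where a joint would pass 70% of its speed; a pose out of reach is approached as far as the arm can. A call is refused whole if a number of a shift passes 0.05 or a number of a turn 8.59, either way. A call with a gripper value outside its range is refused whole. The fingers move at their own pace and stop on an object; "force" is the grip in N (left out, the last holds). Time passes only in rows, so rows that do not move let the fingers close. It gives the time, the measured TCP pose, the force, the opening and the grip force at its end, in the units of the state.
- get_obs(): the state, without advancing time (a new reading comes with each control period).
- camera(name): name is "scene" or "side" or "wrist"; returns (picture, depth): 420x560x3 uint8, red, green, blue; 420x560 float32, m along the optical axis (not along the pixel's ray), 0 where there is no reading.
- calibration(name): a dict with "camera_matrix" (3x3 intrinsics, pixels), "R" (3x3) and "t" (3): a world point X has camera coordinates R X + t. Camera axes: x right, y down, z forward; pixel columns grow to the right and rows downward; lengths in m; the calibration is good to about 2 mm. A picture is of the moment at which its call begins: read the wrist's pose just before it. calibration takes no time and is no camera call; for the wrist camera it gives the pose at the moment of the call.
- job_done(): hands the job in; it is judged then, once.
Trained networks look in the newest picture that a camera, given by its name, has taken for a name from the list of things; names that differ only in an ending like _2 or _b are one class to them, and where a whole thing is asked for, a point or a joint stands for the part that bears it (a point fixed in the world has none). Each returns a list of dicts, best first, with "score" (0 to 1); they miss things now and then, are a little off and sometimes report something else, mostly with a low value. They report only what shows in the picture. A call takes as long as a camera call. They do not tell look-alikes from the thing itself.
- recognise(name, camera): "xyz" ([x, y, z] in m, in the coordinates of the camera as it stood for that picture, good to about 4 mm: the middle of the surface that is visible of it).
- cut_out(name, camera): "mask" (420x560 bool, what is visible of it).
- mark_of(name, camera): "xyz" ([x, y, z] in m, in the coordinates of the camera as it stood for that picture, good to about 4 mm: a listed point, or the origin of a listed thing).
The state is a dict: "time": time; "q": joint angles; "qd": joint speeds; "joint_efforts": joint torques, N m; "ee_pos": TCP position; "tcp_rot": TCP orientation; "wrist_force": force on the tool from outside, world axes, zero at the start; "torque": the same for the moment, N m; "opening": finger opening in m; "grasp_force": force on a finger pad.
Only numpy, scipy, OpenCV 4.12 (cv2) and the standard library are available. Lean on these libraries where they do the work, as an engineer would, in place of code of your own. Each camera call takes 0.05 s, during which the arm holds its last target. There are 200 camera calls.

### The job

Make up the two sampling kits from the stock on the bench. Yellow tray: the crimson dish on the ring with the cream dish stacked squarely on top of it, and the amber bottle upright on the square; blue tray: the green dish on the ring and the white bottle with the blue cap upright on the square. Centre each on its mark, let go of everything, and leave the spare orange dish, the little flask and the little beaker standing where they are.

Things in the scene. Friction and masses are not known exactly. Their poses are not given: they have to be found in the camera images.
- tray_yellow: yellow flat kit tray, fixed to the bench, 120 mm (its x) by 230 mm (its y), its flat top 8 mm above the bench; only its two short ends (y = +/-112 mm) carry a low lip, 6 mm thick and 13 mm high from the bench. A printed white ring (70 mm outside) at x = 0, y = +55 mm marks the dish's place; a printed white square outline (50 mm) at x = 0, y = -55 mm marks the bottle's place. Origin: centre of its underside, on the bench; z up.
- tray_blue: blue flat kit tray, fixed to the bench, 120 mm (its x) by 230 mm (its y), its flat top 8 mm above the bench; only its two short ends (y = +/-112 mm) carry a low lip, 6 mm thick and 13 mm high from the bench. A printed white ring (70 mm outside) at x = 0, y = +55 mm marks the dish's place; a printed white square outline (50 mm) at x = 0, y = -55 mm marks the bottle's place. Origin: centre of its underside, on the bench; z up.
- dish_crimson_center (a point): closed round culture dish with clear lid, 60 mm in diameter, 16 mm high, flat on top and below, 30 g, lying singly and flat on the bench (not one of the tall stacks of dishes at the far edge, which stay there), filled with dark crimson growth medium (one solid colour seen from above). Point: its centre, 8 mm above its underside; its z is up.
- dish_cream_center (a point): closed round culture dish with clear lid, 60 mm in diameter, 16 mm high, flat on top and below, 30 g, lying singly and flat on the bench (not one of the tall stacks of dishes at the far edge, which stay there), filled with pale cream-yellow growth medium (one solid colour seen from above). Point: its centre, 8 mm above its underside; its z is up.
- dish_green_center (a point): closed round culture dish with clear lid, 60 mm in diameter, 16 mm high, flat on top and below, 30 g, lying singly and flat on the bench (not one of the tall stacks of dishes at the far edge, which stay there), filled with dark green growth medium (one solid colour seen from above). Point: its centre, 8 mm above its underside; its z is up.
- bottle_amber_center (a point): upright screw-capped bottle, dark brown (amber) with a black cap, 65 mm high in all: body 40 mm in diameter up to 48 mm, cap 37 mm in diameter above; about 80 g. Point: its centre, 32.5 mm above its underside; its z is up.
- bottle_white_center (a point): upright screw-capped bottle, white with a blue cap, 65 mm high in all: body 40 mm in diameter up to 48 mm, cap 37 mm in diameter above; about 80 g. Point: its centre, 32.5 mm above its underside; its z is up.
- dish_orange_center (a point): closed round culture dish with clear lid, 60 mm in diameter, 16 mm high, flat on top and below, 30 g, lying singly and flat on the bench (not one of the tall stacks of dishes at the far edge, which stay there), filled with bright orange growth medium (one solid colour seen from above): a spare that is not wanted in either kit. Point: its centre, 8 mm above its underside; its z is up. Leave it alone.
- flask_center (a point): small clear conical glass flask standing among the stock, 44 mm wide at the foot, 25 mm at the mouth, 72 mm high. Point: on its axis, 36 mm above the bench. Leave it alone.
- beaker_center (a point): small clear glass beaker standing among the stock, 45 mm wide, 58 mm high. Point: on its axis, 29 mm above the bench. Taller equipment stands only along the far edge (beyond x = 0.80 m) and at the sides (beyond 0.5 m left or right). Leave it alone.
Things that resemble listed ones, but are neither listed nor needed, are in the scene too. Leave any purple look-alike of the part that bears dish_green_center alone. Of the things that look like the part that bears bottle_white_center, take the one that is farthest from the robot's base at the start.

How it is judged:
By the outcome, as a careful person would: the job done as asked, in the order asked, and still so for the second after the job is handed in, with the robot touching nothing.
It also fails if it takes over 133 s, if anything falls off the work surface, if the arm or the gripper's body presses on something with over 40 N, if the wrist force passes 120 N, or if a joint passes its speed limit or range.

## Working session

There is one attempt and no reset: what is moved stays moved. The work goes in short steps, Python scripts to look and compute and a tool call to move; the robot and the scene stay as the last step left them, time stands still between calls to the robot, and variables do not carry over. Pictures are saved under pics/ and viewed, at most 14 in all, crops included, and the job is handed in when it is done.

Besides the shell and the picture viewer there is one more tool, called after "Call:" as name([rows], argument=value, ...), one row to a line, values as JSON. servo_tool: Moves the arm, as the interface text tells. Its arguments: {"type":"object","properties":{"moves":{"type":"array"},"force":{"type":"number"}},"required":["moves"]}

```bash
ls; mkdir -p pics; cat > h.py <<'E'
import numpy as np, cv2
from workcell import *
def snap(n,f=None):
    c=calibration(n); p,d=camera(n)
    if f: cv2.imwrite(f'pics/{f}.png',p[:,:,::-1])
    return p,d,c
def w(c,x): return np.array(c['R']).T@(np.array(x)-np.array(c['t']))
def px(c,X):
    q=np.array(c['camera_matrix'])@(np.array(c['R'])@np.array(X)+np.array(c['t'])); return (q[:2]/q[2])
E
python3 - <<'E'
from h import *
np.set_printoptions(precision=3,suppress=True)
o=get_obs(); print({k:np.round(v,3) for k,v in o.items()}, grasp_offset)
N=['tray_yellow','tray_blue','dish_crimson_center','bottle_amber_center','bottle_white_center','flask_center','beaker_center','dish_cream_center','dish_green_center','dish_orange_center']
for cam in ['scene','side']:
    p,d,c=snap(cam,cam+'0')
    print(cam, w(c,[0,0,0]))
    for n in N:
        print(n,[(round(r['score'],2),w(c,r['xyz']),px(c,w(c,r['xyz'])).astype(int)) for r in mark_of(n,cam)[:8]])
E
```

```text
pics
{'time': np.float64(0.0), 'q': array([71.848,  5.011, 10.032, 95.099, -0.   , 90.001]), 'qd': array([-0.07 , -0.056, -0.077,  0.015,  0.081,  0.03 ]), 'joint_efforts': array([ -0.001, -52.039,  46.48 ,   0.017,  -0.   ,   0.   ]), 'ee_pos': array([0.171, 0.522, 0.231]), 'tcp_rot': array([-179.922,    0.   ,  161.847]), 'wrist_force': array([-0.733, -0.403, -0.014]), 'torque': array([-0.035, -0.017, -0.001]), 'grasp_force': np.float64(0.0), 'opening': np.float64(0.086)} 0.0187
scene [1.087 0.309 0.888]
tray_yellow [(0.84, array([ 0.625, -0.18 ,  0.001]), array([203, 236]))]
tray_blue [(0.56, array([ 0.626,  0.173, -0.004]), array([317, 293]))]
dish_crimson_center [(0.64, array([ 0.443, -0.389,  0.03 ]), array([182, 163])), (0.63, array([ 0.557, -0.371,  0.007]), array([164, 193]))]
bottle_amber_center [(0.6, array([ 0.442, -0.256,  0.032]), array([217, 177]))]
bottle_white_center [(0.86, array([ 0.453, -0.138,  0.031]), array([248, 194])), (0.66, array([ 0.372, -0.135,  0.032]), array([263, 177]))]
flask_center [(0.51, array([0.457, 0.251, 0.031]), array([373, 250]))]
beaker_cent
[... 497 characters left out ...]
.561, -0.374,  0.01 ]), array([281, 121]))]
bottle_amber_center [(0.64, array([ 0.442, -0.261,  0.03 ]), array([316, 145]))]
bottle_white_center [(0.77, array([ 0.376, -0.133,  0.03 ]), array([336, 180])), (0.72, array([ 0.463, -0.141,  0.03 ]), array([303, 173]))]
flask_center [(0.88, array([0.458, 0.248, 0.033]), array([278, 311]))]
beaker_center [(0.86, array([ 0.445, -0.395,  0.026]), array([320, 117]))]
dish_cream_center [(0.94, array([0.583, 0.369, 0.007]), array([199, 366]))]
dish_green_center [(0.97, array([0.442, 0.129, 0.008]), array([294, 267])), (0.91, array([0.349, 0.212, 0.008]), array([333, 309]))]
dish_orange_center [(0.97, array([ 0.461, -0.01 ,  0.005]), array([295, 218]))]
```

View pics/scene0.png

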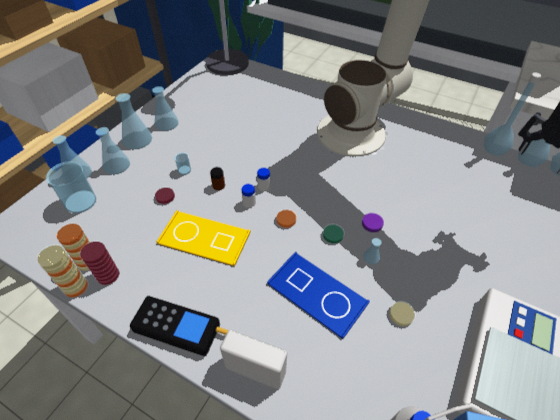

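View pics/side0.png

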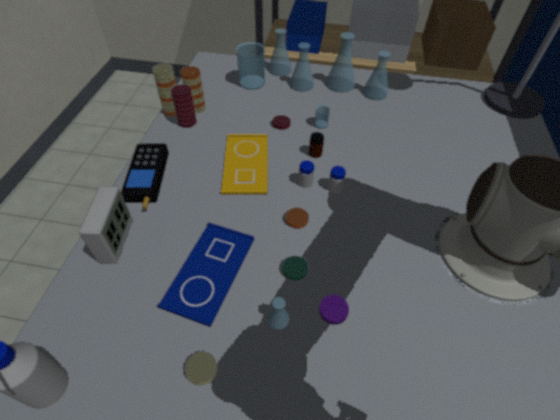

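The scene shows the yellow tray (ring 186,231; square 222,241), the blue tray (ring 336,305; square 299,279), and the purple look-alike at (373,222). Of the two white bottles, the farther one is at (248,194). Next I'll fit the marks and dishes on the known planes.

```bash
cat >> h.py <<'E'
def onplane(c,uv,z):
    K=np.array(c['camera_matrix']);R=np.array(c['R']);o=w(c,[0,0,0])
    uv=np.asarray(uv,float).reshape(-1,2); r=np.c_[uv,np.ones(len(uv))]@np.linalg.inv(K).T@R
    return (o+r*((z-o[2])/r[:,2])[:,None])[:,:2]
def tray(p,c,name):
    "marks of a tray from its colour: ring centre, square centre, long-axis angle"
    hsv=cv2.cvtColor(p,cv2.COLOR_RGB2HSV)
    lo,hi=((20,150,90),(35,255,255)) if name=='yellow' else ((108,150,60),(125,255,255))
    m=cv2.inRange(hsv,lo,hi)
    cs,_=cv2.findContours(m,cv2.RETR_EXTERNAL,cv2.CHAIN_APPROX_NONE)
    k=max(cs,key=cv2.contourArea); hull=cv2.convexHull(k)
    H=np.zeros_like(m); cv2.fillPoly(H,[hull],255); H=cv2.erode(H,np.ones((5,5)))
    ins=cv2.bitwise_and(H,cv2.bitwise_not(m))
    out=[]
    cs,_=cv2.findContours(ins,cv2.RETR_EXTERNAL,cv2.CHAIN_APPROX_NONE)
    for q in sorted(cs,key=cv2.contourArea)[-2:]:
        P=(onplane(c,q,0.008)*1000).astype(np.float32); (cx,cy),s,a=cv2.minAreaRect(P)
        out.append((np.round([cx,cy]),np.round(s)))
    P=(onplane(c,k,0.008)*1000).astype(np.float32)
    return out,np.round(np.array(cv2.minAreaRect(P)[0])),np.round(cv2.minAreaRect(P)[1]),round(cv2.minAreaRect(P)[2],1)
def masked(n,cam,c,z):
    "centre of round things on a plane, from the masks' outline"
    return [(round(r['score'],2),np.round(np.array(cv2.minEnclosingCircle((onplane(c,np.argwhere(r['mask'])[:,::-1],z)*1000).astype(np.float32))[0])),round(cv2.minEnclosingCircle((onplane(c,np.argwhere(r['mask'])[:,::-1],z)*1000).astype(np.float32))[1])) for r in cut_out(n,cam)[:2]]
E
python3 - <<'E'
from h import *
for cam in ['scene','side']:
    p,d,c=snap(cam)
    for t in ['yellow','blue']: print(cam,t,tray(p,c,t))
    for n in ['crimson','cream','green']: print(n,masked(f'dish_{n}_center',cam,c,.016))
print(np.round(get_obs()['ee_pos'],3),get_obs()['time'])
E
```

```text
scene yellow ([(array([ 616., -122.]), array([53., 52.])), (array([ 637., -230.]), array([71., 69.]))], array([ 629., -176.]), array([121., 231.]), 11.4)
scene blue ([(array([616., 117.]), array([53., 53.])), (array([635., 225.]), array([71., 71.]))], array([627., 170.]), array([229., 121.]), 80.5)
crimson [(0.63, array([ 567., -364.]), 34), (0.18, array([447., 130.]), 35)]
cream [(0.61, array([581., 372.]), 32), (0.42, array([ 430., -269.]), 49)]
green [(0.77, array([354., 216.]), 35), (0.68, array([446., 133.]), 36)]
side yellow ([(array([ 637., -231.]), array([71., 68.])), (array([ 617., -125.]), array([55., 52.]))], array([ 628., -177.]), array([116., 231.]), 11.4)
side blue ([(array([617., 114.]), array([56., 55.])), (array([636., 222.]), array([73., 75.]))], array([626., 168.]), array([230., 118.]), 80.3)
crimson [(0.74, array([ 561., -364.]), 37)]
cream [(0.59, array([578., 372.]), 31)]
green [(0.65, array([351., 214.]), 33), (0.58, array([441., 133.]), 34)]
[0.171 0.523 0.231] 1.5
```

Call:
servo_tool([
  [[0,0,-6.05],[0,0,0],100],
  [[0,0,-6.05],[0,0,0],100],
  [[0,0,-6.05],[0,0,0],100],
  [[0,0,0],[-0.0177,-0.0406,0],100],
  [[0,0,0],[-0.0177,-0.0406,0],100],
  [[0,0,0],[-0.0177,-0.0406,0],100],
  [[0,0,0],[-0.0177,-0.0406,0],100],
  [[0,0,0],[-0.0177,-0.0406,0],100],
  [[0,0,0],[-0.0177,-0.0406,0],100],
  [[0,0,0],[-0.0177,-0.0406,0],100],
  [[0,0,0],[-0.0177,-0.0406,0],100],
])

```text
time: 2.6
ee_pos: [0.3132, 0.1962, 0.2315]
tcp_rot: [180.0, 0.0, -180.0]
wrist_force: [1.0, -0.0, 0.0]
opening: 0.0853
grasp_force: 0.0
```

Call:
servo_tool([
  [[0,0,0],[-0.0177,-0.0406,0],100],
  [[0,0,0],[-0.0177,-0.0406,0],100],
  [[0,0,0],[-0.0177,-0.0406,0],100],
  [[0,0,0],[-0.0177,-0.0406,0],100],
  [[0,0,0],[-0.0177,-0.0406,0],100],
  [[0,0,0],[-0.0177,-0.0406,0],100],
  [[0,0,0],[-0.0177,-0.0406,0],100],
  [[0,0,0],[-0.0177,-0.0406,0],100],
  [[0,0,0],[-0.0177,-0.0406,0],100],
  [[0,0,0],[-0.0177,-0.0406,0],100],
  [[0,0,0],[-0.0177,-0.0406,0],100],
  [[0,0,0],[-0.0177,-0.0406,0],100],
])

```text
time: 3.8
ee_pos: [0.5257, -0.2913, 0.2312]
tcp_rot: [-180.0, 0.0, 180.0]
wrist_force: [0.9, 0.1, -0.1]
opening: 0.0852
grasp_force: 0.0
```

Call:
servo_tool([
  [[0,0,0],[-0.0177,-0.0406,0],100],
  [[0,0,0],[-0.0177,-0.0406,0],100],
  [[0,0,0],[0,0,0],100],
  [[0,0,0],[0,0,0],100],
  [[0,0,0],[0,0,0],100],
])

```text
time: 4.3
ee_pos: [0.5606, -0.37, 0.2317]
tcp_rot: [180.0, 0.0, -180.0]
wrist_force: [0.7, 0.6, -0.4]
opening: 0.0854
grasp_force: 0.0
```

```bash
cat > look.py <<'E'
import sys
from h import *
name=sys.argv[1]; f=sys.argv[2] if len(sys.argv)>2 else None
o=get_obs(); p,d,c=snap('wrist',f); np.set_printoptions(precision=4,suppress=True)
print(np.round(o['ee_pos'],4),np.round(o['tcp_rot'],2),'t',round(o['time'],2),'F',np.round(o['wrist_force'],1),'op',round(o['opening'],4),'gf',round(o['grasp_force'],1),'cam',w(c,[0,0,0]))
for n in name.split(','):
    if n in('yellow','blue'):
        try: print(n,tray(p,c,n))
        except Exception as e: print(n,e)
        continue
    z=.016 if n.startswith('dish') else .065
    print(n,[(round(r['score'],2),w(c,r['xyz'])) for r in mark_of(n,'wrist')[:3]],masked(n,'wrist',c,z))
E
python3 look.py dish_crimson_center,yellow w1
```

```text
[ 0.5606 -0.37    0.2317] [ 180.      0.01 -179.98] t 4.3 F [ 0.7  0.6 -0.4] op 0.0854 gf 0.0 cam [ 0.4844 -0.3712  0.3735]
dish_crimson_center [(0.67, array([ 0.5567, -0.3745,  0.0121]))] [(0.76, array([ 559., -374.]), 31)]
yellow ([(array([ 615., -127.]), array([51., 51.])), (array([ 637., -235.]), array([70., 69.]))], array([ 626., -184.]), array([122., 224.]), 11.3)
```

View pics/w1.png

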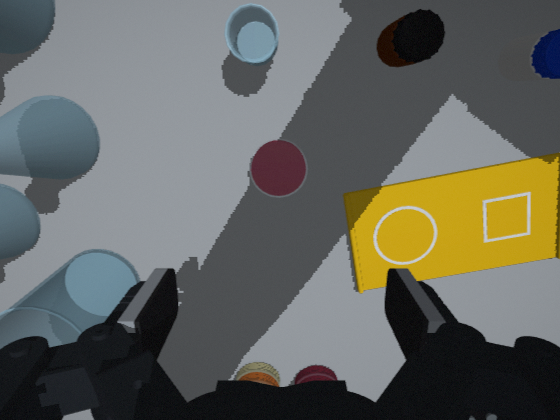

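The dish is at (278,168), almost on the camera's centre column. The yellow ring is at (405,235) and the fingers straddle the path cleanly, so I'm descending.

Call:
servo_tool([
  [[0,0,0],[0.0015,-0.003,0.04],100],
  [[0,0,0],[0,0,0.04],100],
  [[0,0,0],[0,0,0.04],100],
  [[0,0,0],[0,0,0.04],100],
  [[0,0,0],[0,0,0.03],100],
  [[0,0,0],[0,0,0.02],100],
  [[0,0,0],[0,0,0.01],100],
  [[0,0,0],[0,0,0.01],100],
  [[0,0,0],[0,0,0],100],
  [[0,0,0],[0,0,0],100],
], force=30)

```text
time: 5.45
ee_pos: [0.5597, -0.3738, 0.0025]
tcp_rot: [-180.0, 0.1, -180.0]
wrist_force: [-0.3, 0.2, 0.4]
opening: 0.0852
grasp_force: 0.0
```

Call:
servo_tool([
  [[0,0,0],[0,0,0],50],
  [[0,0,0],[0,0,0],50],
  [[0,0,0],[0,0,0],50],
  [[0,0,0],[0,0,0],50],
  [[0,0,0],[0,0,0],50],
  [[0,0,0],[0,0,0],50],
], force=30)

```text
time: 6.05
ee_pos: [0.5597, -0.3739, 0.0025]
tcp_rot: [-180.0, 0.1, 180.0]
wrist_force: [-0.5, 0.5, 5.8]
opening: 0.0585
grasp_force: 31.8
```

Call:
servo_tool([
  [[0,0,0],[0,0,-0.01],50],
  [[0,0,0],[0,0,-0.02],50],
  [[0,0,0],[0,0,-0.03],50],
  [[0,0,0],[0,0,-0.03],50],
  [[0,0,0],[0,0,-0.03],50],
  [[0,0,0],[-0.0155,0.028,0],50],
  [[0,0,0],[-0.0155,0.028,0],50],
  [[0,0,0],[-0.0155,0.028,0],50],
  [[0,0,0],[-0.0155,0.028,0],50],
  [[0,0,0],[-0.0155,0.029,0],50],
  [[0,0,0],[0,0,0],50],
  [[0,0,0],[0,0,0],50],
])

```text
time: 7.25
ee_pos: [0.6369, -0.2321, 0.1216]
tcp_rot: [-180.0, 0.0, -179.9]
wrist_force: [-0.4, 0.1, -0.2]
opening: 0.0584
grasp_force: 32.4
```

```bash
python3 look.py dish_crimson_center,yellow w2
```

```text
[ 0.6369 -0.2321  0.1216] [-179.98    0.   -179.92] t 7.25 F [-0.4  0.1 -0.2] op 0.0584 gf 32.4 cam [ 0.5608 -0.2334  0.2635]
dish_crimson_center [(0.66, array([ 0.6355, -0.2339,  0.1307]))] [(0.98, array([ 704., -234.]), 61)]
yellow ([(array([ 615., -127.]), array([50., 51.])), (array([ 644., -235.]), array([84., 98.]))], array([ 626., -180.]), array([121., 231.]), 11.1)
```

View pics/w2.png

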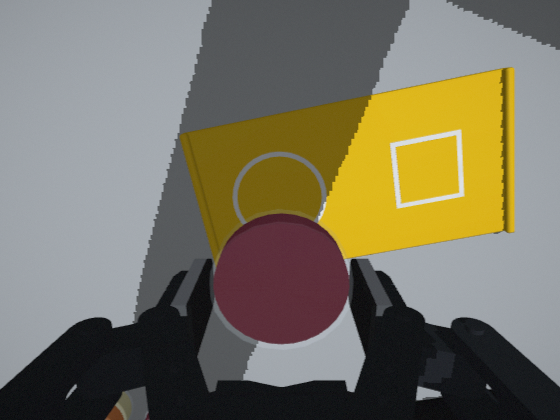

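Dish held level at (282,280), ring at (280,195); the 2 mm y bias is in the wrist calibration. Lowering onto the ring.

Call:
servo_tool([
  [[0,0,0],[-0.001,0,0.03],50],
  [[0,0,0],[0,0,0.03],50],
  [[0,0,0],[0,0,0.025],50],
  [[0,0,0],[0,0,0.015],50],
  [[0,0,0],[0,0,0.008],50],
  [[0,0,0],[0,0,0.0025],50],
  [[0,0,0],[0,0,0],50],
  [[0,0,0],[0,0,0],50],
  [[0,0,0],[0,0,0],85],
  [[0,0,0],[0,0,0],85],
  [[0,0,0],[0,0,0],85],
  [[0,0,0],[0,0,0],85],
])

```text
time: 8.6
ee_pos: [0.6378, -0.2326, 0.0109]
tcp_rot: [-180.0, 0.0, -180.0]
wrist_force: [-0.2, -0.5, 0.4]
opening: 0.0722
grasp_force: 0.0
```

Call:
servo_tool([
  [[0,0,0],[0,0,-0.02],85],
  [[0,0,0],[0,0,-0.03],85],
  [[0,0,0],[0,0,-0.05],85],
  [[0,0,0],[0.01,0.045,-0.01],100],
  [[0,0,0],[0.01,0.045,0],100],
  [[0,0,0],[0,0,0],100],
  [[0,0,0],[0,0,0],100],
])

```text
time: 9.3
ee_pos: [0.6178, -0.1417, 0.1212]
tcp_rot: [-180.0, 0.0, -179.9]
wrist_force: [-0.1, -0.8, -0.5]
opening: 0.0857
grasp_force: 0.0
```

```bash
python3 look.py dish_crimson_center,yellow w3
```

```text
[ 0.6178 -0.1417  0.1212] [-179.98    0.03 -179.9 ] t 9.3 F [-0.1 -0.8 -0.5] op 0.0857 gf 0.0 cam [ 0.5415 -0.143   0.263 ]
dish_crimson_center [(0.86, array([ 0.6386, -0.2336,  0.0173]))] [(0.74, array([ 640., -235.]), 34)]
yellow ([(array([ 615., -127.]), array([50., 51.])), (array([ 656., -237.]), array([ 70., 108.]))], array([ 626., -181.]), array([121., 232.]), 11.1)
```

View pics/w3.png

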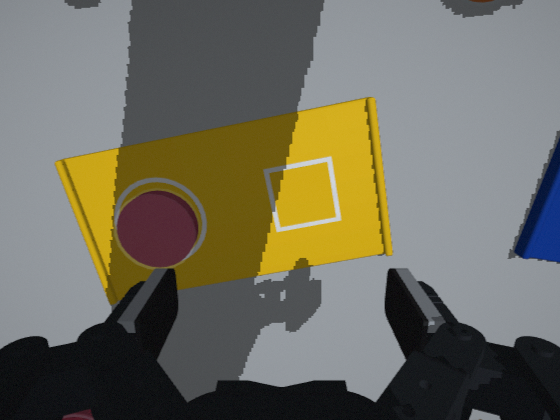

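Dish on its ring: dish at (157,230), ring around (162,224). I'll quantify the offset at the two heights.

```bash
cat > ringchk.py <<'E'
import sys
from h import *
from scipy.optimize import least_squares
def fitc(P,r=None):
    f=lambda v:np.hypot(P[:,0]-v[0],P[:,1]-v[1])-(r or v[2])
    s=least_squares(f,[*P.mean(0),30],loss='soft_l1',f_scale=1).x; return np.round(s,1)
def check(p,c,col,ztop,guess,zr=.008):
    hsv=cv2.cvtColor(p,cv2.COLOR_RGB2HSV)
    V,U=np.mgrid[:420,:560]; uv=np.c_[U.ravel(),V.ravel()]
    # ring: low saturation, outside dish, within 25..40 mm of guess on tray plane
    X=onplane(c,uv,zr)*1000; s=hsv.reshape(-1,3); r=np.hypot(*(X-guess).T)
    m=(s[:,1]<110)&(r<42)&(r>22)&(s[:,2]>70)
    Xt=onplane(c,uv,ztop)*1000
    lo,hi=dict(crimson=((165,100,40),(180,255,255)),cream=((18,30,90),(34,140,255)),green=((60,80,20),(95,255,255)))[col]
    k=cv2.inRange(hsv,lo,hi).ravel()>0; rt=np.hypot(*(Xt-guess).T); k&=rt<45
    K=(k.reshape(420,560)*255).astype(np.uint8)
    cs,_=cv2.findContours(K,cv2.RETR_EXTERNAL,cv2.CHAIN_APPROX_NONE); q=max(cs,key=cv2.contourArea)
    P=onplane(c,q,ztop)*1000; e=cv2.minEnclosingCircle(P.astype(np.float32))
    print('ring',fitc(X[m],33.5),m.sum(),'dish fit',fitc(P),'encl',np.round(e[0],1),round(e[1],1))
if __name__=='__main__':
    p,d,c=snap(sys.argv[1]); check(p,c,sys.argv[2],float(sys.argv[3]),np.array([float(sys.argv[4]),float(sys.argv[5])]))
E
python3 ringchk.py wrist crimson .022 638 -234; python3 ringchk.py side crimson .022 637 -231
```

```text
ring [ 637.4 -234.7   30. ] 1003 dish fit [ 637.5 -232.    28.7] encl [ 637.2 -232.2] 30.0
ring [ 639.1 -233.9   30. ] 46 dish fit [ 637.2 -223.9   24.4] encl [ 637.9 -225. ] 28.7
```

Offset is under about 2 mm once parallax is allowed for. Next the cream dish.

Call:
servo_tool([
  [[0,0,0],[0.0032,0.0427,-0.005],100],
  [[0,0,0],[0.0032,0.0427,-0.005],100],
  [[0,0,0],[0.0032,0.0427,-0.005],100],
  [[0,0,0],[0.0032,0.0427,-0.005],100],
  [[0,0,0],[0.0032,0.0427,-0.005],100],
  [[0,0,0],[0.0032,0.0427,-0.005],100],
  [[0,0,0],[0.0032,0.0427,-0.005],100],
  [[0,0,0],[0.0032,0.0427,-0.005],100],
  [[0,0,0],[0.0032,0.0427,0],100],
  [[0,0,0],[0.0032,0.0427,0],100],
  [[0,0,0],[0.0032,0.0427,0],100],
  [[0,0,0],[0.0032,0.0427,0],100],
])

```text
time: 10.75
ee_pos: [0.5796, 0.3709, 0.1604]
tcp_rot: [-180.0, -0.0, 179.9]
wrist_force: [0.9, 0.1, 0.8]
opening: 0.0856
grasp_force: 0.0
```

Call:
servo_tool([
  [[0,0,0],[0,0,0],100],
  [[0,0,0],[0,0,0],100],
  [[0,0,0],[0,0,0],100],
])

```text
time: 11.05
ee_pos: [0.5799, 0.3686, 0.1606]
tcp_rot: [-180.0, -0.0, 179.9]
wrist_force: [-0.2, 0.3, -0.5]
opening: 0.0848
grasp_force: 0.0
```

```bash
python3 look.py dish_cream_center,blue
```

```text
[0.5799 0.3686 0.1606] [-179.97   -0.02  179.93] t 11.05 F [-0.2  0.3 -0.5] op 0.0848 gf 0.0 cam [0.5037 0.3676 0.3024]
dish_cream_center [(0.69, array([0.5775, 0.3678, 0.0084]))] [(0.82, array([577., 369.]), 30)]
blue ([(array([673., 244.]), array([27., 55.])), (array([634., 222.]), array([70., 70.]))], array([629., 199.]), array([166., 120.]), 80.2)
```

Call:
servo_tool([
  [[0,0,0],[0.002,0.001,0.04],100],
  [[0,0,0],[0,0,0.04],100],
  [[0,0,0],[0,0,0.04],100],
  [[0,0,0],[0,0,0.02],100],
  [[0,0,0],[0,0,0.012],100],
  [[0,0,0],[0,0,0.006],100],
  [[0,0,0],[0,0,0],100],
  [[0,0,0],[0,0,0],100],
  [[0,0,0],[0,0,0],50],
  [[0,0,0],[0,0,0],50],
  [[0,0,0],[0,0,0],50],
  [[0,0,0],[0,0,0],50],
])

```text
time: 12.4
ee_pos: [0.5779, 0.3712, 0.0043]
tcp_rot: [179.9, 0.1, -180.0]
wrist_force: [-0.9, -0.7, 4.8]
opening: 0.0586
grasp_force: 31.6
```

Call:
servo_tool([
  [[0,0,0],[0,0,0],50],
  [[0,0,0],[0,0,0],50],
])

```text
time: 12.6
ee_pos: [0.5779, 0.3712, 0.0043]
tcp_rot: [179.9, 0.1, -180.0]
wrist_force: [-0.3, -0.2, 5.7]
opening: 0.0585
grasp_force: 31.6
```

Call:
servo_tool([
  [[0,0,0],[0,0,-0.01],50],
  [[0,0,0],[0,0,-0.02],50],
  [[0,0,0],[0,0,-0.03],50],
  [[0,0,0],[0,0,-0.03],50],
  [[0,0,0],[0,0,-0.03],50],
  [[0,0,0],[-0.0043,-0.0431,0],50],
  [[0,0,0],[-0.0043,-0.0431,0],50],
  [[0,0,0],[-0.0043,-0.0431,0],50],
  [[0,0,0],[-0.0043,-0.0431,0],50],
  [[0,0,0],[-0.0043,-0.0431,0],50],
  [[0,0,0],[-0.0043,-0.0431,0],50],
  [[0,0,0],[-0.0043,-0.0431,0],50],
])

```text
time: 13.8
ee_pos: [0.6074, 0.0674, 0.1237]
tcp_rot: [180.0, 0.0, -180.0]
wrist_force: [0.6, 0.1, -0.1]
opening: 0.0585
grasp_force: 32.3
```

Call:
servo_tool([
  [[0,0,0],[-0.0043,-0.0431,0],50],
  [[0,0,0],[-0.0043,-0.0431,0],50],
  [[0,0,0],[-0.0043,-0.0431,0],50],
  [[0,0,0],[-0.0043,-0.0431,0],50],
  [[0,0,0],[-0.0043,-0.0431,0],50],
  [[0,0,0],[-0.0043,-0.0431,0],50],
  [[0,0,0],[-0.0043,-0.0431,0],50],
  [[0,0,0],[0,0,0],50],
  [[0,0,0],[0,0,0],50],
  [[0,0,0],[0,0,0],50],
])

```text
time: 14.8
ee_pos: [0.6375, -0.2317, 0.1232]
tcp_rot: [180.0, 0.0, -180.0]
wrist_force: [-0.5, 0.1, -0.3]
opening: 0.0582
grasp_force: 32.4
```

```bash
python3 look.py dish_cream_center,dish_crimson_center w4; python3 ringchk.py wrist crimson .022 638 -234
```

```text
[ 0.6375 -0.2317  0.1232] [ 179.99    0.01 -179.97] t 14.8 F [-0.5  0.1 -0.3] op 0.0582 gf 32.4 cam [ 0.5614 -0.2331  0.265 ]
dish_cream_center [(0.72, array([ 0.6373, -0.2304,  0.1282]))] [(0.81, array([ 702., -234.]), 61)]
dish_crimson_center [(0.64, array([ 0.6366, -0.2345,  0.0167]))] [(0.56, array([ 639., -235.]), 31)]
ring [ 637.4 -234.5   30. ] 3088 dish fit [ 631.5 -234.1   23.1] encl [ 637.3 -234.1] 27.9
```

View pics/w4.png

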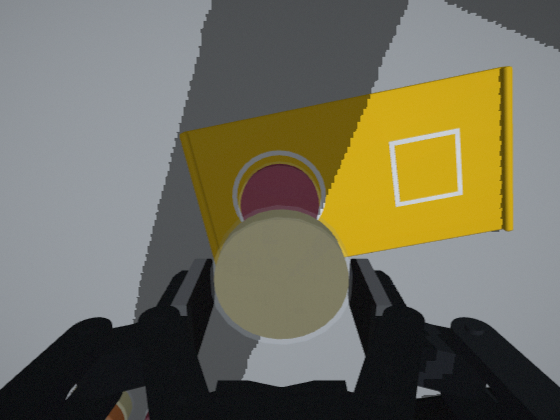

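Crimson is concentric with its ring (279,195) and the cream dish (282,275) is above it; lowering.

Call:
servo_tool([
  [[0,0,0],[0,-0.0008,0.03],50],
  [[0,0,0],[0,0,0.03],50],
  [[0,0,0],[0,0,0.02],50],
  [[0,0,0],[0,0,0.01],50],
  [[0,0,0],[0,0,0.004],50],
  [[0,0,0],[0,0,0],50],
  [[0,0,0],[0,0,0],50],
])

```text
time: 15.8
ee_pos: [0.6382, -0.2335, 0.0301]
tcp_rot: [-180.0, 0.1, -180.0]
wrist_force: [0.3, -0.4, -0.2]
opening: 0.0583
grasp_force: 32.3
```

Call:
servo_tool([
  [[0,0,0],[0,0.0005,0.0014],50],
  [[0,0,0],[0,0,0],50],
  [[0,0,0],[0,0,0],50],
  [[0,0,0],[0,0,0],85],
  [[0,0,0],[0,0,0],85],
  [[0,0,0],[0,0,0],85],
  [[0,0,0],[0,0,0],85],
  [[0,0,0],[0,0,-0.02],85],
  [[0,0,0],[0,0,-0.03],85],
  [[0,0,0],[0,0,-0.05],85],
  [[0,0,0],[0,0,0],100],
  [[0,0,0],[0,0,0],100],
])

```text
time: 17.0
ee_pos: [0.6383, -0.2332, 0.129]
tcp_rot: [-179.9, 0.2, 180.0]
wrist_force: [-0.5, 0.4, -0.1]
opening: 0.0851
grasp_force: 0.0
```

```bash
python3 look.py dish_cream_center,bottle_amber_center w5; python3 ringchk.py wrist cream .038 638 -234;python3 ringchk.py wrist crimson .022 638 -234
```

```text
[ 0.6383 -0.2332  0.129 ] [-179.94    0.16  180.  ] t 17.0 F [-0.5  0.4 -0.1] op 0.0851 gf 0.0 cam [ 0.5617 -0.2342  0.2706]
dish_cream_center [(0.9, array([ 0.6407, -0.2356,  0.0333]))] [(0.82, array([ 644., -234.]), 34)]
bottle_amber_center [] []
ring [ 637.7 -234.5   30. ] 3808 dish fit [ 636.1 -234.4   29.4] encl [ 634.2 -235.4] 32.3Traceback (most recent call last):
  File "ringchk.py", line 21, in <module>
    p,d,c=snap(sys.argv[1]); check(p,c,sys.argv[2],float(sys.argv[3]),np.array([float(sys.argv[4]),float(sys.argv[5])]))
                             ~~~~~^^^^^^^^^^^^^^^^^^^^^^^^^^^^^^^^^^^^^^^^^^^^^^^^^^^^^^^^^^^^^^^^^^^^^^^^^^^^^^^^^^^^^^
  File "ringchk.py", line 17, in check
    cs,_=cv2.findContours(K,cv2.RETR_EXTERNAL,cv2.CHAIN_APPROX_NONE); q=max(cs,key=cv2.contourArea)
                                                                        ~~~^^^^^^^^^^^^^^^^^^^^^^^^
ValueError: max() iterable argument is empty
```

View pics/w5.png

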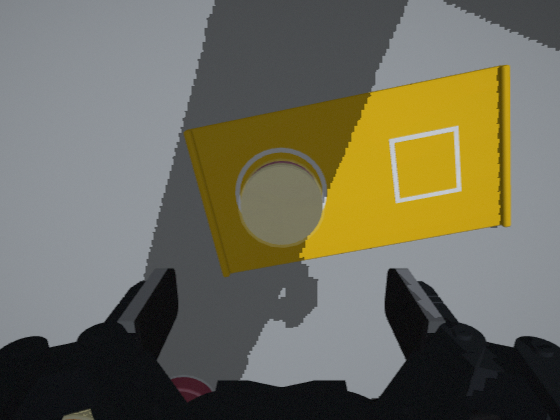

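The cream dish sits squarely at (281,204) above the crimson one, concentric with the ring. On to the amber bottle.

Call:
servo_tool([
  [[0,0,0],[0.0392,-0.005,-0.01],100],
  [[0,0,0],[0.0392,-0.005,-0.01],100],
  [[0,0,0],[0.0392,-0.005,-0.01],100],
  [[0,0,0],[0.0392,-0.005,0],100],
  [[0,0,0],[0.0392,-0.005,0],100],
  [[0,0,0],[0,0,0],100],
  [[0,0,0],[0,0,0],100],
  [[0,0,0],[0,0,0],100],
])

```text
time: 18.15
ee_pos: [0.4421, -0.2579, 0.1573]
tcp_rot: [-180.0, 0.0, -180.0]
wrist_force: [0.3, 0.1, 0.1]
opening: 0.0852
grasp_force: 0.0
```

```bash
python3 look.py bottle_amber_center,bottle_white_center w6
```

```text
[ 0.4421 -0.2579  0.1573] [-180.      0.02 -179.99] t 18.15 F [0.3 0.1 0.1] op 0.0852 gf 0.0 cam [ 0.3659 -0.2591  0.2991]
bottle_amber_center [(0.88, array([ 0.4443, -0.2607,  0.0302]))] [(0.72, array([ 435., -261.]), 24)]
bottle_white_center [(0.89, array([ 0.3791, -0.1361,  0.0351])), (0.6, array([ 0.4578, -0.1399,  0.0339]))] [(0.74, array([ 375., -150.]), 30), (0.7, array([441., -69.]), 25)]
```

View pics/w6.png

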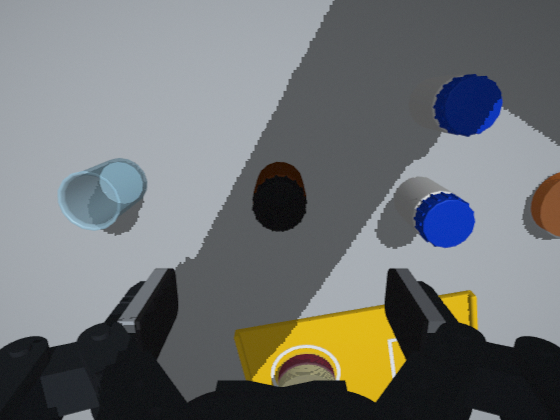

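```bash
python3 - <<'E'
from h import *
c=calibration('wrist')
print(onplane(c,[[279,203],[445,220],[279,177]],.065), onplane(c,[[279,178]],.0))
E
```

```text
[[ 0.43906627 -0.26011811]
 [ 0.45142117 -0.14485259]
 [ 0.42085272 -0.26009553]] [[ 0.43697833 -0.26039733]]
```

Call:
servo_tool([
  [[0,0,0],[0.001,-0.001,0.04],100],
  [[0,0,0],[0,0,0.04],100],
  [[0,0,0],[0,0,0.035],100],
  [[0,0,0],[0,0,0.02],100],
  [[0,0,0],[0,0,0.012],100],
  [[0,0,0],[0,0,0],100],
  [[0,0,0],[0,0,0],30],
  [[0,0,0],[0,0,0],30],
  [[0,0,0],[0,0,0],30],
  [[0,0,0],[0,0,0],30],
  [[0,0,0],[0,0,0],30],
  [[0,0,0],[0,0,0],30],
])

```text
time: 19.6
ee_pos: [0.4412, -0.2593, 0.0116]
tcp_rot: [-179.9, 0.1, 180.0]
wrist_force: [-1.3, -0.2, 6.0]
opening: 0.0395
grasp_force: 29.8
```

Call:
servo_tool([
  [[0,0,0],[0,0,0],30],
  [[0,0,0],[0,0,0],30],
])

```text
time: 19.8
ee_pos: [0.4412, -0.2593, 0.0116]
tcp_rot: [-179.9, 0.1, 180.0]
wrist_force: [-0.3, 0.1, 6.1]
opening: 0.0395
grasp_force: 29.8
```

Call:
servo_tool([
  [[0,0,0],[0,0,-0.01],30],
  [[0,0,0],[0,0,-0.02],30],
  [[0,0,0],[0,0,-0.04],30],
  [[0,0,0],[0,0,-0.03],30],
  [[0,0,0],[-0.035,0.0268,-0.01],30],
  [[0,0,0],[-0.035,0.0268,0],30],
  [[0,0,0],[-0.035,0.0268,0],30],
  [[0,0,0],[-0.035,0.0268,0],30],
  [[0,0,0],[-0.035,0.0268,0],30],
  [[0,0,0],[0,0,0],30],
  [[0,0,0],[0,0,0],30],
  [[0,0,0],[0,0,0],30],
])

```text
time: 21.0
ee_pos: [0.6149, -0.1254, 0.1207]
tcp_rot: [-180.0, -0.0, 180.0]
wrist_force: [0.3, 0.1, -0.7]
opening: 0.0392
grasp_force: 30.5
```

```bash
python3 look.py bottle_amber_center,yellow w7; python3 - <<'E'
from h import *
c=calibration('wrist'); o=get_obs()['ee_pos']
for dx in (0,-.004,.004): print(px(c,o+[dx,0,.0535]),px(c,[.616,-.125,.008]))
E
```

```text
[ 0.6149 -0.1254  0.1207] [-179.99   -0.02  179.97] t 21.0 F [ 0.3  0.1 -0.7] op 0.0392 gf 30.5 cam [ 0.5388 -0.1265  0.2626]
bottle_amber_center [(0.82, array([ 0.6228, -0.1279,  0.137 ]))] [(0.71, array([ 676., -126.]), 62), (0.7, array([ 608., -169.]), 101)]
yellow ([(array([ 642., -241.]), array([70., 88.])), (array([ 638., -152.]), array([ 84., 110.]))], array([ 626., -181.]), array([121., 232.]), 11.2)
[284.87179502 357.91006456] [283.54998434 199.69544124]
[284.89307933 346.75420015] [283.54998434 199.69544124]
[284.8509828  368.81849007] [283.54998434 199.69544124]
```

View pics/w7.png

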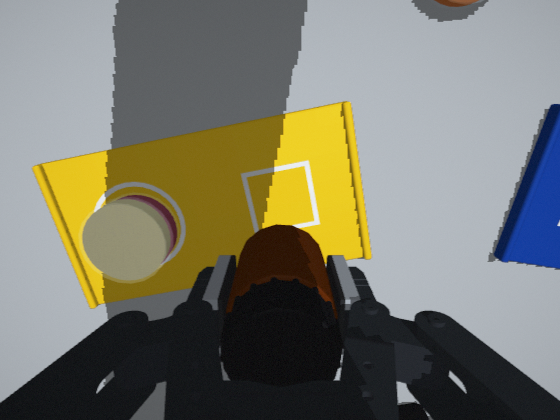

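```bash
python3 - <<'E'
from h import *
c=calibration('wrist'); o=get_obs()['ee_pos']
for dx in (-.008,-.004,0,.004):
    print(dx,*[np.round(px(c,o+[dx+a,0,b-.0116])) for a,b in((-.02,0),(-.02,.048),(-.0185,.048),(-.0185,.065),(0,.065))], np.round(px(c,o+[dx,.0185,.065-.0116])))
im=cv2.imread('pics/w7.png')[200:400,200:370]
im=cv2.convertScaleAbs(im,alpha=3,beta=30)
cv2.imwrite('pics/w7c.png',cv2.resize(im,None,fx=3,fy=3))
E
```

```text
-0.008 [283. 203.] [284. 248.] [284. 252.] [285. 279.] [285. 335.] [348. 335.]
-0.004 [283. 212.] [284. 259.] [284. 264.] [285. 291.] [285. 347.] [347. 346.]
0 [283. 220.] [284. 270.] [284. 275.] [285. 304.] [285. 358.] [347. 358.]
0.004 [283. 228.] [284. 281.] [284. 285.] [285. 316.] [285. 369.] [346. 368.]
```

View pics/w7c.png

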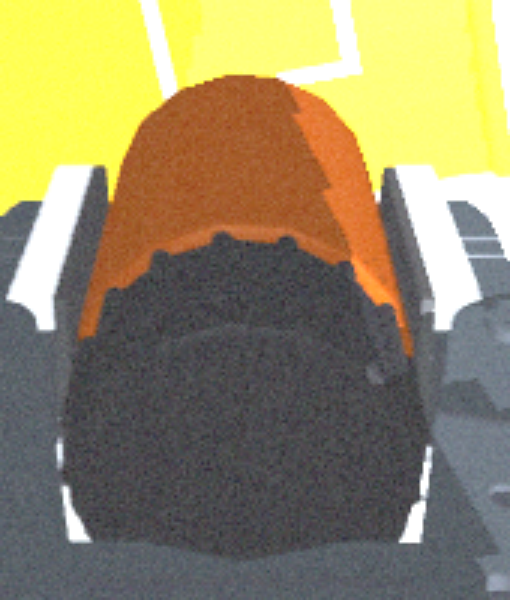

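In the crop the body's lower edge is at row 225, the cap's base at row 279 and the cap's top edge at row 309. The bottle is therefore upright and about 2 mm beyond the TCP in x.

Call:
servo_tool([
  [[0,0,0],[0.0015,0,0.03],30],
  [[0,0,0],[0,0,0.03],30],
  [[0,0,0],[0,0,0.02],30],
  [[0,0,0],[0,0,0.012],30],
  [[0,0,0],[0,0,0.0085],30],
  [[0,0,0],[0,0,0],30],
  [[0,0,0],[0,0,0],30],
])

```text
time: 21.85
ee_pos: [0.6144, -0.1252, 0.0208]
tcp_rot: [-180.0, 0.1, 180.0]
wrist_force: [1.1, 0.1, -0.3]
opening: 0.0392
grasp_force: 30.9
```

Call:
servo_tool([
  [[0,0,0],[0,0,0.001],30],
  [[0,0,0],[0,0,0],30],
  [[0,0,0],[0,0,0],75],
  [[0,0,0],[0,0,0],75],
  [[0,0,0],[0,0,0],75],
  [[0,0,0],[0,0,0],75],
  [[0,0,0],[0,0,-0.02],75],
  [[0,0,0],[0,0,-0.04],75],
  [[0,0,0],[0,0,-0.05],75],
  [[0,0,0],[0,0,-0.03],100],
  [[0,0,0],[0,0,0],100],
  [[0,0,0],[0,0,0],100],
])

```text
time: 23.05
ee_pos: [0.6144, -0.125, 0.1593]
tcp_rot: [-180.0, 0.1, 180.0]
wrist_force: [0.5, -0.1, -0.8]
opening: 0.0856
grasp_force: 0.0
```

```bash
python3 look.py bottle_amber_center,yellow w8
```

```text
[ 0.6144 -0.125   0.1593] [-179.98    0.08  180.  ] t 23.05 F [ 0.5 -0.1 -0.8] op 0.0856 gf 0.0 cam [ 0.538  -0.1261  0.3011]
bottle_amber_center [(0.93, array([ 0.6179, -0.1274,  0.0372]))] [(0.58, array([ 611., -126.]), 26)]
yellow ([(array([ 625., -126.]), array([69., 53.])), (array([ 643., -238.]), array([70., 85.]))], array([ 626., -181.]), array([121., 231.]), 11.2)
```

View pics/w8.png

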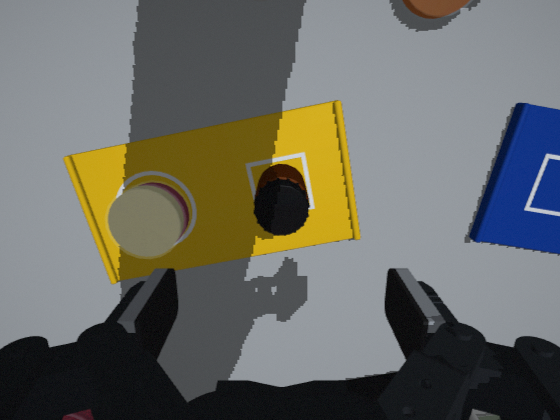

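Amber bottle stands upright in its square (282,195). Now green.

Call:
servo_tool([
  [[0,0,0],[0.0244,0.0366,0],100],
  [[0,0,0],[0.0244,0.0366,0],100],
  [[0,0,0],[0.0244,0.0366,0],100],
  [[0,0,0],[0.0244,0.0366,0],100],
  [[0,0,0],[0.0244,0.0366,0],100],
  [[0,0,0],[0.0244,0.0366,0],100],
  [[0,0,0],[0.0244,0.0366,0],100],
  [[0,0,0],[0,0,0],100],
  [[0,0,0],[0,0,0],100],
  [[0,0,0],[0,0,0],100],
])

```text
time: 24.2
ee_pos: [0.4433, 0.1308, 0.1582]
tcp_rot: [-180.0, -0.1, 180.0]
wrist_force: [0.1, 0.0, -0.2]
opening: 0.0853
grasp_force: 0.0
```

```bash
python3 look.py dish_green_center,blue w9
```

```text
[0.4433 0.1308 0.1582] [-179.97   -0.05  179.98] t 24.2 F [ 0.1  0.  -0.2] op 0.0853 gf 0.0 cam [0.3673 0.1297 0.3001]
dish_green_center [(0.78, array([0.3502, 0.2077, 0.0057])), (0.64, array([0.4424, 0.1275, 0.0034]))] [(0.9, array([441., 127.]), 32)]
blue ([(array([650.,  86.]), array([14., 64.])), (array([615., 113.]), array([51., 51.]))], array([620., 148.]), array([191., 124.]), 80.4)
```

View pics/w9.png

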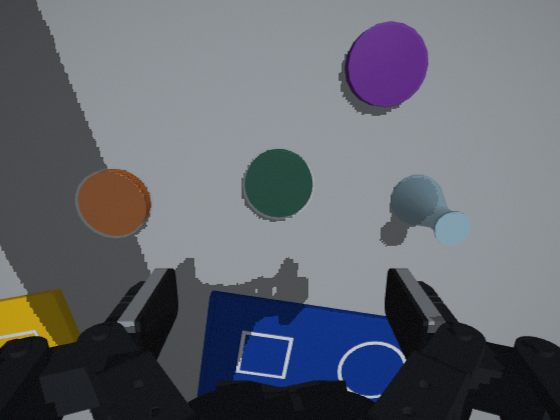

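Green dish at (279,183), purple at (387,64), and the flask clear of the fingers. Grasping.

Call:
servo_tool([
  [[0,0,0],[0.002,-0.002,0.04],100],
  [[0,0,0],[0,0,0.04],100],
  [[0,0,0],[0,0,0.04],100],
  [[0,0,0],[0,0,0.02],100],
  [[0,0,0],[0,0,0.01],100],
  [[0,0,0],[0,0,0.0055],100],
  [[0,0,0],[0,0,0],100],
  [[0,0,0],[0,0,0],50],
  [[0,0,0],[0,0,0],50],
  [[0,0,0],[0,0,0],50],
  [[0,0,0],[0,0,0],50],
  [[0,0,0],[0,0,0],50],
])

```text
time: 25.55
ee_pos: [0.442, 0.1295, 0.0049]
tcp_rot: [180.0, 0.1, 180.0]
wrist_force: [-0.3, -0.5, 6.7]
opening: 0.0585
grasp_force: 31.0
```

Call:
servo_tool([
  [[0,0,0],[0,0,0],50],
  [[0,0,0],[0,0,0],50],
])

```text
time: 25.75
ee_pos: [0.442, 0.1296, 0.0049]
tcp_rot: [180.0, 0.1, -180.0]
wrist_force: [-1.3, -0.4, 6.7]
opening: 0.058
grasp_force: 31.0
```

Call:
servo_tool([
  [[0,0,0],[0,0,-0.01],50],
  [[0,0,0],[0,0,-0.02],50],
  [[0,0,0],[0,0,-0.04],50],
  [[0,0,0],[0,0,-0.04],50],
  [[0,0,0],[-0.0386,0.0188,-0.01],50],
  [[0,0,0],[-0.0386,0.0188,0],50],
  [[0,0,0],[-0.0386,0.0188,0],50],
  [[0,0,0],[-0.0386,0.0188,0],50],
  [[0,0,0],[-0.0386,0.0188,0],50],
  [[0,0,0],[0,0,0],50],
  [[0,0,0],[0,0,0],50],
  [[0,0,0],[0,0,0],50],
])

```text
time: 26.95
ee_pos: [0.6337, 0.2231, 0.1244]
tcp_rot: [180.0, 0.0, 180.0]
wrist_force: [0.4, 0.9, -0.3]
opening: 0.0585
grasp_force: 32.4
```

```bash
python3 look.py dish_green_center,blue w10;  python3 - <<'E'
from h import *
from ringchk import fitc
c=calibration('wrist'); o=get_obs()['ee_pos']; p=cv2.imread('pics/w10.png')
hsv=cv2.cvtColor(p,cv2.COLOR_BGR2HSV); V,U=np.mgrid[:420,:560]
X=onplane(c,np.c_[U.ravel(),V.ravel()],.008)*1000; s=hsv.reshape(-1,3); r=np.hypot(*(X-[635,222]).T)
m=(s[:,1]<110)&(r>28)&(r<40)&(s[:,2]>70)&(X[:,0]<635)
print('ring',fitc(X[m],33.5),m.sum())
for z in (o[2]+.0111,):
  k=cv2.inRange(hsv,(60,80,20),(95,255,255)); q=max(cv2.findContours(k,0,1)[0],key=cv2.contourArea)
  print('held',fitc(onplane(c,q,z-.002)*1000))
E
```

```text
[0.6337 0.2231 0.1244] [179.99   0.02 180.  ] t 26.95 F [ 0.4  0.9 -0.3] op 0.0585 gf 32.4 cam [0.5575 0.2218 0.2662]
dish_green_center [(0.68, array([0.6339, 0.2205, 0.1254]))] [(0.56, array([696., 222.]), 61)]
blue ([(array([616., 113.]), array([51., 51.])), (array([641., 220.]), array([103.,  83.]))], array([625., 166.]), array([232., 121.]), 80.4)
ring [635.2 220.8  30. ] 743
held [630.5 221.7  28.5]
```

Call:
servo_tool([
  [[0,0,0],[-0.002,-0.001,0.04],50],
  [[0,0,0],[0,0,0.035],50],
  [[0,0,0],[0,0,0.02],50],
  [[0,0,0],[0,0,0.01],50],
  [[0,0,0],[0,0,0.0065],50],
  [[0,0,0],[0,0,0],50],
  [[0,0,0],[0,0,0],50],
  [[0,0,0],[0,0,0],85],
  [[0,0,0],[0,0,0],85],
  [[0,0,0],[0,0,0],85],
  [[0,0,0],[0,0,0],85],
])

```text
time: 28.2
ee_pos: [0.6363, 0.2224, 0.012]
tcp_rot: [180.0, 0.0, 180.0]
wrist_force: [0.0, 0.1, 0.2]
opening: 0.0721
grasp_force: 0.0
```

Call:
servo_tool([
  [[0,0,0],[0,0,-0.02],85],
  [[0,0,0],[0,0,-0.03],85],
  [[0,0,0],[0,0,-0.05],85],
  [[0,0,0],[0,0,-0.03],100],
  [[0,0,0],[0,0,0],100],
  [[0,0,0],[0,0,0],100],
])

```text
time: 28.8
ee_pos: [0.6366, 0.2225, 0.1424]
tcp_rot: [180.0, 0.1, -180.0]
wrist_force: [-0.7, 0.3, -0.5]
opening: 0.0856
grasp_force: 0.0
```

```bash
python3 look.py dish_green_center,blue w11; python3 ringchk.py wrist green .022 635 222
```

```text
[0.6366 0.2225 0.1424] [ 179.97    0.08 -180.  ] t 28.8 F [-0.7  0.3 -0.5] op 0.0856 gf 0.0 cam [0.5603 0.2212 0.2841]
dish_green_center [(0.88, array([0.6359, 0.2182, 0.0121]))] [(0.83, array([636., 221.]), 32)]
blue ([(array([616., 113.]), array([51., 51.])), (array([635., 221.]), array([70., 70.]))], array([626., 166.]), array([231., 121.]), 80.3)
ring [634.9 221.   30. ] 1183 dish fit [634.  221.4  27.9] encl [633.9 221.7] 28.8
```

Green dish is within 1 mm of its ring. Now the far white bottle.

Call:
servo_tool([
  [[0,0,0],[0.0198,-0.0403,-0.008],100],
  [[0,0,0],[0.0198,-0.0403,-0.008],100],
  [[0,0,0],[0.0198,-0.0403,0],100],
  [[0,0,0],[0.0198,-0.0403,0],100],
  [[0,0,0],[0.0198,-0.0403,0],100],
  [[0,0,0],[0.0198,-0.0403,0],100],
  [[0,0,0],[0.0198,-0.0403,0],100],
  [[0,0,0],[0.0198,-0.0403,0],100],
  [[0,0,0],[0.0198,-0.0403,0],100],
  [[0,0,0],[0,0,0],100],
  [[0,0,0],[0,0,0],100],
  [[0,0,0],[0,0,0],100],
])

```text
time: 30.2
ee_pos: [0.4581, -0.1398, 0.1574]
tcp_rot: [180.0, -0.0, -180.0]
wrist_force: [-0.2, 0.8, -0.1]
opening: 0.0853
grasp_force: 0.0
```

```bash
python3 look.py bottle_white_center w12;  python3 - <<'E'
from h import *
c=calibration('wrist'); hsv=cv2.cvtColor(cv2.imread('pics/w12.png'),cv2.COLOR_BGR2HSV)
k=cv2.inRange(hsv,(108,150,60),(128,255,255))
for q in cv2.findContours(k,0,1)[0]:
    if cv2.contourArea(q)>300: e=cv2.minEnclosingCircle((onplane(c,q,.065)*1000).astype(np.float32)); print(np.round(e[0],1),round(e[1],1),cv2.boundingRect(q))
E
```

```text
[ 0.4581 -0.1398  0.1574] [ 179.97   -0.04 -179.98] t 30.2 F [-0.2  0.8 -0.1] op 0.0853 gf 0.0 cam [ 0.3821 -0.1411  0.2993]
bottle_white_center [(0.96, array([ 0.376 , -0.1389,  0.0371])), (0.77, array([ 0.4576, -0.1417,  0.0332]))] [(0.71, array([ 449., -142.]), 24), (0.65, array([ 375., -137.]), 19)]
[562.3  63.8] 18.2 (523, 322, 37, 26)
[540.7  39.6] 34.0 (479, 277, 81, 70)
[ 452.6 -141.5] 20.0 (253, 170, 55, 57)
[ 375.5 -136.8] 18.9 (257, 47, 61, 65)
```

View pics/w12.png

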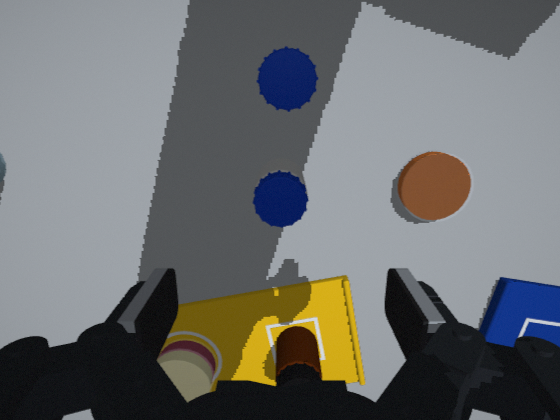

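The target is the nearer-to-tray cap at (280,198), and the look-alike at (287,79) stays clear of the fingers. Grasping.

Call:
servo_tool([
  [[0,0,0],[0.001,0,0.04],100],
  [[0,0,0],[0,0,0.04],100],
  [[0,0,0],[0,0,0.035],100],
  [[0,0,0],[0,0,0.02],100],
  [[0,0,0],[0,0,0.012],100],
  [[0,0,0],[0,0,0],100],
  [[0,0,0],[0,0,0],30],
  [[0,0,0],[0,0,0],30],
  [[0,0,0],[0,0,0],30],
  [[0,0,0],[0,0,0],30],
  [[0,0,0],[0,0,0],30],
  [[0,0,0],[0,0,0],30],
])

```text
time: 31.55
ee_pos: [0.4577, -0.1406, 0.0121]
tcp_rot: [-180.0, 0.1, 180.0]
wrist_force: [-1.3, 1.4, 6.5]
opening: 0.0394
grasp_force: 29.8
```

Call:
servo_tool([
  [[0,0,0],[0,0,0],30],
  [[0,0,0],[0,0,0],30],
])

```text
time: 31.75
ee_pos: [0.4577, -0.1406, 0.0121]
tcp_rot: [-180.0, 0.1, 180.0]
wrist_force: [-1.6, 0.5, 6.1]
opening: 0.0395
grasp_force: 29.8
```

Call:
servo_tool([
  [[0,0,0],[0,0,-0.01],30],
  [[0,0,0],[0,0,-0.02],30],
  [[0,0,0],[0,0,-0.04],30],
  [[0,0,0],[0,0,-0.04],30],
  [[0,0,0],[-0.0226,0.0364,0],30],
  [[0,0,0],[-0.0226,0.0364,0],30],
  [[0,0,0],[-0.0226,0.0364,0],30],
  [[0,0,0],[-0.0226,0.0364,0],30],
  [[0,0,0],[-0.0226,0.0364,0],30],
  [[0,0,0],[-0.0226,0.0364,0],30],
  [[0,0,0],[-0.0226,0.0364,0],30],
  [[0,0,0],[0,0,0],30],
])

```text
time: 32.95
ee_pos: [0.6167, 0.1184, 0.1201]
tcp_rot: [180.0, -0.0, -179.8]
wrist_force: [-1.6, -1.2, -1.0]
opening: 0.0394
grasp_force: 30.5
```

Call:
servo_tool([
  [[0,0,0],[0,0,0],30],
  [[0,0,0],[0,0,0],30],
])

```text
time: 33.15
ee_pos: [0.6149, 0.1137, 0.1212]
tcp_rot: [-180.0, -0.0, 180.0]
wrist_force: [-0.7, 0.0, -1.5]
opening: 0.0388
grasp_force: 30.5
```

```bash
python3 look.py bottle_white_center w13;  python3 - <<'E'
from h import *
c=calibration('wrist'); o=get_obs()['ee_pos']; im=cv2.imread('pics/w13.png')
for dx in (-.004,0,.004):
    print(dx,*[np.round(px(c,o+[dx+a,0,b-.0121])) for a,b in((-.02,0),(-.0185,.048),(-.0185,.065))])
# colour transitions up the bottle's middle column
hsv=cv2.cvtColor(im,cv2.COLOR_BGR2HSV)
u=int(px(c,o)[0])-3
print(u,[(v,*map(int,np.median(hsv[v,u-2:u+3],axis=0))) for v in range(200,330,4)])
E
```

```text
[0.6149 0.1137 0.1212] [-179.98   -0.01  179.97] t 33.15 F [-0.7  0.  -1.5] op 0.0388 gf 30.5 cam [0.5387 0.1126 0.2631]
bottle_white_center [(0.63, array([0.6177, 0.1116, 0.14  ]))] [(0.86, array([671., 112.]), 63)]
-0.004 [283. 211.] [284. 263.] [285. 291.]
0 [283. 220.] [284. 274.] [285. 303.]
0.004 [283. 228.] [284. 285.] [285. 315.]
280 [(200, 111, 218, 178), (204, 111, 219, 179), (208, 111, 217, 179), (212, 111, 215, 179), (216, 100, 5, 157), (220, 100, 5, 158), (224, 98, 5, 159), (228, 90, 3, 159), (232, 90, 3, 160), (236, 90, 2, 160), (240, 90, 3, 161), (244, 105, 3, 162), (248, 90, 3, 162), (252, 105, 3, 162), (256, 105, 3, 162), (260, 105, 3, 168), (264, 105, 4, 239), (268, 113, 229, 152), (272, 113, 233, 150), (276, 113, 232, 150), (280, 113, 232, 149), (284, 113, 236, 149), (288, 113, 232, 214), (292, 112, 235, 101), (296, 113, 218, 230), (300, 113, 234, 217), (304, 113, 234, 216), (308, 113, 233, 216), (312, 113, 233, 216), (316, 113, 236, 214), (320, 113, 234, 214), (324, 113, 235, 214), (328, 113, 235, 214)]
```

The bottle hangs about 2.5 mm short of the TCP in x. Correcting for that and lowering.

Call:
servo_tool([
  [[0,0,0],[-0.003,0.0008,0.03],30],
  [[0,0,0],[0,0,0.03],30],
  [[0,0,0],[0,0,0.02],30],
  [[0,0,0],[0,0,0.012],30],
  [[0,0,0],[0,0,0.0085],30],
  [[0,0,0],[0,0,0],30],
  [[0,0,0],[0,0,0],30],
])

```text
time: 34.0
ee_pos: [0.6187, 0.1151, 0.0214]
tcp_rot: [180.0, 0.1, 180.0]
wrist_force: [0.1, 0.8, -0.8]
opening: 0.0395
grasp_force: 30.9
```

Call:
servo_tool([
  [[0,0,0],[0,0,0.001],30],
  [[0,0,0],[0,0,0],30],
  [[0,0,0],[0,0,0],75],
  [[0,0,0],[0,0,0],75],
  [[0,0,0],[0,0,0],75],
  [[0,0,0],[0,0,0],75],
  [[0,0,0],[0,0,-0.02],75],
  [[0,0,0],[0,0,-0.04],75],
  [[0,0,0],[0,0,-0.05],75],
  [[0,0,0],[0,0,-0.05],75],
  [[0,0,0],[0.04,0,-0.02],100],
  [[0,0,0],[0.04,0,0],100],
])

```text
time: 35.2
ee_pos: [0.5393, 0.1155, 0.203]
tcp_rot: [179.9, 0.3, 180.0]
wrist_force: [-0.7, -0.3, 1.1]
opening: 0.0857
grasp_force: 0.0
```

Call:
servo_tool([
  [[0,0,0],[0.04,-0.04,0],100],
  [[0,0,0],[0.04,-0.04,0],100],
  [[0,0,0],[0.03,-0.03,0],100],
  [[0,0,0],[0,0,0],100],
  [[0,0,0],[0,0,0],100],
  [[0,0,0],[0,0,0],100],
])

```text
time: 35.8
ee_pos: [0.4381, 0.0148, 0.1995]
tcp_rot: [180.0, 0.0, -180.0]
wrist_force: [0.5, -0.2, -0.1]
opening: 0.0851
grasp_force: 0.0
```

```bash
python3 look.py bottle_white_center,blue w14; python3 - <<'E'
from h import *
np.set_printoptions(precision=3,suppress=True)
for cam in ('side','scene'):
    p,d,c=snap(cam,cam+'9')
    for n in ['dish_crimson_center','dish_cream_center','dish_green_center','dish_orange_center','bottle_amber_center','bottle_white_center','flask_center','beaker_center']:
        print(cam,n,[(round(r['score'],2),w(c,r['xyz'])) for r in mark_of(n,cam)[:2]])
a=cv2.imread('pics/w14.png');b=cv2.imread('pics/side9.png')
b=cv2.resize(b[90:360,130:400],(420,420)); cv2.imwrite('pics/final.png',cv2.resize(np.hstack([a,b]),(800,343)))
E
```

```text
[0.4381 0.0148 0.1995] [ 179.99    0.03 -179.99] t 35.8 F [ 0.5 -0.2 -0.1] op 0.0851 gf 0.0 cam [0.3619 0.0136 0.3413]
bottle_white_center [(0.91, array([ 0.3799, -0.1395,  0.0361])), (0.65, array([0.6194, 0.1117, 0.043 ]))] [(0.87, array([ 373., -124.]), 31), (0.84, array([597., 103.]), 42)]
blue ([(array([672.,  86.]), array([73., 11.])), (array([618., 110.]), array([89., 60.]))], array([621., 105.]), array([109., 138.]), 80.3)
side dish_crimson_center [(0.66, array([ 0.64 , -0.231,  0.02 ])), (0.63, array([ 0.639, -0.234,  0.029]))]
side dish_cream_center [(0.84, array([ 0.643, -0.234,  0.031]))]
side dish_green_center [(0.74, array([0.64 , 0.223, 0.015])), (0.58, array([0.347, 0.212, 0.008]))]
side dish_orange_center [(0.85, array([ 0.46 , -0.009,  0.005])), (0.75, array([ 0.626,  0.166, -0.001]))]
side bottle_amber_center [(0.89, array([ 0.617, -0.127,  0.041]))]
side bottle_white_center [(0.78, array([0.62 , 0.118, 0.041]))]
side flask_center [(0.78, array([0.459, 0.249, 0.034]))]
side beaker_center []
scene dish_crimson_center [(0.47, array([ 0.638, -0.233,  0.01 ]))]
scene dish_cream_center [(0.87, array([ 0.641, -0.233,  0.028]))]
scene dish_green_center [(0.96, array([0.636, 0.225, 0.015])), (0.89, array([0.347, 0.213, 0.007]))]
scene dish_orange_center [(0.6, array([ 0.456, -0.004,  0.004]))]
scene bottle_amber_center [(0.78, array([ 0.613, -0.117,  0.041]))]
scene bottle_white_center [(0.85, array([ 0.374, -0.136,  0.032])), (0.81, array([0.615, 0.119, 0.04 ]))]
scene flask_center [(0.85, array([0.457, 0.249, 0.028]))]
scene beaker_center [(0.82, array([ 0.439, -0.389,  0.032]))]
```

View pics/final.png

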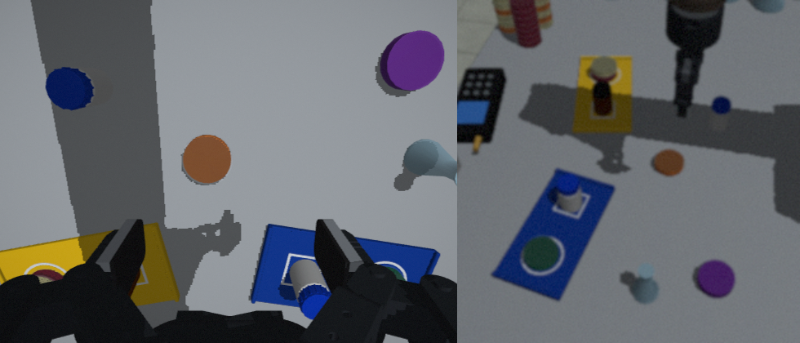

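The final picture shows both kits in place. The white bottle stands upright in the blue square and the green dish is on the blue ring. The stack and the amber bottle are on the yellow tray, and the spares are untouched.

```bash
python3 -c "
from workcell import job_done; print(job_done())"
```

```text
the job is handed in; nothing more can be done
None
```

Both kits are made up as asked and handed in at about 36 s; by the camera checks each item is within about 2–3 mm of its mark, and nothing else was moved.

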